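Lock the blue stage onto the filter holder

ROBOT

A 6-joint arm with a two-finger parallel gripper is mounted at the origin on a cart in front of the work surface, level with it; the furniture and walls round the work are solid. World frame = base frame: x ahead of the robot, y to its left, z up, the work surface at z = 0. Lengths are in m, angles in degrees, forces in N, time in s.
With the tool pointing down it reaches from about 0.3 to 1 m from the base axis. Payload 5.1 kg.
Tool frame: the origin (TCP) lies between the finger pads; the fingertips stand 25 mm ahead of it and the grasp point (between the pads) lies 6 mm ahead of it; z points along the fingers, y is the line along which they close (so a half turn about z gives the same grasp; the last joint's range is limited). The gripper opens to 95 mm and grips with 3 to 60 N. Pads are 20 mm wide; open, the fingers measure 119 mm over their backs; the gripper's body (75 mm by 180 mm) begins 59 mm behind the grasp point.
Start: joints at [-76.123, 7.093, 94.555, -0, 78.352, -4.733], TCP at [0.207, -0.616, 0.24] pointing down, gripper open.
Joint ranges: [-149.61, 149.61], [-58.7, 133.49], [1.44, 155.28], [-77.14, 257.14], [18.33, 153.61], [-166.67, 166.67]. Speed limits (degrees/s): [147.25, 147.25, 180, 180, 180, 180].

INTERFACE

Orientations are given as [roll, pitch, yaw] about the fixed x, y, z axes, in that order (R = Rz(yaw) Ry(pitch) Rx(roll)).
In Python, from rig import env, jaws, solver, readout, capture, ticket gives the robot as it stands. Calls block until the motion is done:
- env.movep(position, orientation): joint-space move of the TCP to a pose.
- env.move_straight(position, v=0.15, rot=None, contact_N=None): straight line of the TCP; rot=None keeps the orientation; v is the mean speed in m/s. With contact_N (N) it stops when the force on the tool has changed by that much, and returns True; else False.
- env.set_joints(angles): joint-space move.
- jaws.ungrasp() and jaws.clamp(newtons=None): open the fingers fully, or close them until they stop; newtons is the grip in N (None keeps the last).
- env.dwell(seconds).
- solver.solve_ik(position, orientation): joint angles nearest the present ones, or None.
- readout.read_state(): the state.
- capture(name): name is "side" or "top" or "wrist"; returns a dict with "image" (384x512x3 uint8, red, green, blue), "range_z" (384x512 float32, m along the optical axis (not along the pixel's ray), 0 where there is no reading), "fx", "fy", "cx", "cy" (pixels), "extrinsics" (4x4, takes a point from world to camera coordinates). Camera axes: x right, y down, z forward; pixel columns grow to the right and rows downward; lengths in m; the calibration is good to about 2 mm. A picture is of the moment at which its call begins.
A pose or a line that the arm cannot do raises env.PlanningError and nothing moves.
- ticket.finish_job(): hands the job in; it is judged then, once.
The state is a dict: "time_s": time; "joints": joint angles; "dq": joint speeds; "effort": joint torques, N m; "tcp_pos": TCP position; "tool_rot": TCP orientation; "ft_force": force on the tool from outside, world axes, zero at the start; "moment": the same for the moment, N m; "grip_width": finger opening in m; "gripper_force": force on a finger pad.
Only numpy, scipy, OpenCV 4.12 (cv2) and the standard library are available. Lean on these libraries where they do the work, as an engineer would, in place of code of your own. Each camera call takes 0.05 s, during which the arm holds its last target. There are 200 camera calls.

TASK

Stack the blue filter stage on the metal filter holder: set it down flat on the seat with its two lugs in the gaps between the claws, then give it a quarter turn clockwise (seen from above) until the lugs are fully home under the claws, and let go. Leave the orange stage where it stands.

Things in the scene. Friction and masses are not known exactly. Their poses are not given: they have to be found in the camera images.
- blue_stage: Loose blue filter stage, 64 mm high, 0.12 kg, upright. Origin: centre of underside, z up. Spigot 44 mm in diameter; at its foot two lugs out along +x and -x (68 mm over both, 16 wide in y, 8 high); collar 56 mm in diameter at 20-34 mm; on top a wing 52 long in x, 16 thick in y, at 34-64 mm (thin nipple above, to 70): grip it across y, 56 mm up. Half a turn about z makes no difference.
- orange_stage: The same stage in orange, loose, a bystander to be left alone. The holder and the two stages stand side by side on the bench, 14 cm or more apart, in any order; tall equipment stands behind them (x over 0.6) and a steel drum heater to their right (x over 0.53, y -0.06 to -0.24): pass in front of it. Origin and axes as for the blue stage.
- holder: Grey metal filter holder, fixed. Origin: centre of underside, axes as holder_seat. On its round seat stand two claws at +y and -y, each a 45 degree arc, top 17 mm above the seat: roof from 28 mm radius, 11 mm above the seat (lugs pass below), outer wall at 39 mm radius. Gaps (black lines) at +x and -x: a stage whose x lies along this x, within 35 degrees and 4 mm, drops freely to the seat.
- holder_seat (a point): Centre of the holder's flat seat, 92 mm wide, 40 mm above the bench, z up; the seated stage's origin lies here. Turned 90 degrees clockwise from above (yaw decreasing) from the gaps, the stage's lugs lie under the claws (red dots), its x along this y; a stop blocks it about 3 degrees later. Turning is easy, with no spring or click; the other way it meets the back of the stops.
Things that resemble listed ones, but are neither listed nor needed, are in the scene too. Several things have the shape of the blue_stage; the one meant has the colours described above.

How it is judged:
By the outcome, as a careful person would: the job done as asked, in the order asked, and still so for the second after the job is handed in, with the robot touching nothing.
It also fails if it takes over 40 s, if anything falls off the work surface, if the arm or the gripper's body presses on something with over 40 N, if the wrist force passes 120 N, or if a joint passes its speed limit or range.

## Working session

There is one attempt and no reset: what is moved stays moved. The work goes in short steps, each a Python script; the robot and the scene stay as the last script left them, time stands still between calls to the robot, and variables do not carry over. Pictures are saved under pics/ and viewed, at most 10 in all, crops included, and the job is handed in when it is done.

```bash
mkdir -p pics; ls; python3 - <<'E'
from rig import env,jaws,solver,readout,capture,ticket
import cv2,numpy as np,pickle
d={n:capture(n) for n in("top","side")}
pickle.dump(d,open("a.pkl","wb"))
im=np.vstack([d[n]["image"] for n in d])[:,:,::-1]
im=np.hstack([d[n]["image"] for n in d])[:,:,::-1]
cv2.imwrite("pics/a.png",cv2.resize(im,(800,300),interpolation=cv2.INTER_AREA))
for n in d: print(n,d[n]["fx"],d[n]["cx"],d[n]["cy"],np.round(d[n]["extrinsics"],3).tolist())
print(readout.read_state())
E
```

```text
pics
top 373.8145607725998 253.6329905588757 190.7945320062135 [[0.015, -1.0, -0.003, 0.324], [-0.997, -0.015, -0.072, 0.544], [0.072, 0.004, -0.997, 1.005], [0.0, 0.0, 0.0, 1.0]]
side 472.5815712004638 252.47275301002085 190.8466053837906 [[1.0, 0.006, -0.021, -0.5], [-0.013, -0.615, -0.788, 0.248], [-0.018, 0.788, -0.615, 0.939], [0.0, 0.0, 0.0, 1.0]]
{'time_s': 0.1, 'joints': array([-7.61226754e+01,  7.13041148e+00,  9.46267316e+01, -5.70491529e-04,
        7.83508330e+01, -4.72927100e+00]), 'dq': array([-0.03302935, -0.00597235, -0.19878265, -0.04315531, -0.06790498,
       -0.02386675]), 'effort': array([ 3.13308065e-04, -4.18882477e+01, -3.61096430e+01,  7.77511206e-02,
        4.61873040e-02, -7.28409486e-05]), 'tcp_pos': array([ 0.20727183, -0.61550246,  0.23849766]), 'tool_rot': array([-1.79892346e+02, -8.34574307e-03,  1.86067035e+01]), 'ft_force': array([ 0.31314384, -0.80274617,  0.51792205]), 'moment': array([-0.01299588,  0.01572862, -0.02070995]), 'gripper_force': 0.0, 'grip_width': 0.09482537532704605}
```

View pics/a.png

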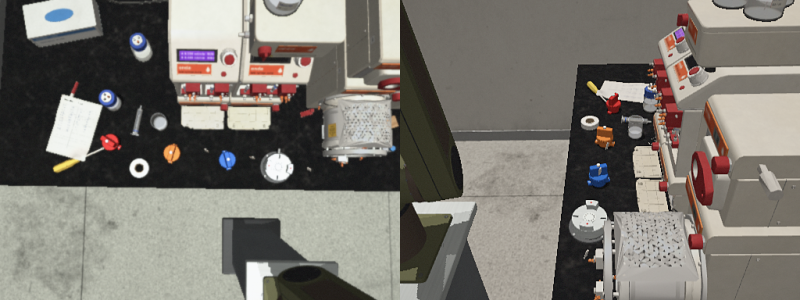

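The top view (half-scale, left) shows candidates with the stage shape: red at about (142,182) full-scale pixels, orange at (220,196) and blue at (292,204). The holder is at (356,213). Blue is the one meant because it alone has the described colour. I'll confirm in enlarged crops and measure.

```bash
cat > h.py <<'E'
import cv2,numpy as np
def ray_plane(d,uv,z):
    T=d["extrinsics"];R=T[:3,:3];c=-R.T@T[:3,3]
    uv=np.atleast_2d(uv).astype(float)
    r=np.c_[(uv[:,0]-d["cx"])/d["fx"],(uv[:,1]-d["cy"])/d["fy"],np.ones(len(uv))]@R
    return c+r*((z-c[2])/r[:,2])[:,None]
def cloud(d):
    v,u=np.mgrid[:384,:512];z=d["range_z"]
    p=np.stack([(u-d["cx"])/d["fx"]*z,(v-d["cy"])/d["fy"]*z,z],-1)
    T=d["extrinsics"];w=(p-T[:3,3])@T[:3,:3]
    w[z<=0]=np.nan
    return w
def colour(d,lo,hi,s=120,v=60):
    h=cv2.cvtColor(d["image"],cv2.COLOR_RGB2HSV)
    return cv2.inRange(h,(lo,s,v),(hi,255,255))>0
def crop(d,x0,y0,x1,y1,size):
    return cv2.resize(d["image"][y0:y1,x0:x1,::-1],size,interpolation=cv2.INTER_CUBIC)
E
python3 - <<'E'
import pickle;from h import *
d=pickle.load(open("a.pkl","rb"))
cv2.imwrite("pics/b.png",np.hstack([crop(d["top"],190,160,410,270,(500,250)),crop(d["side"],205,140,285,320,(250,562))[:250*1]]) if 0 else np.vstack([crop(d["top"],190,160,410,250,(660,270)),crop(d["side"],200,190,310,320,(660,780))[:330]]))
for n in d:
    w=cloud(d[n]);m=colour(d[n],100,125)
    k,l,st,ce=cv2.connectedComponentsWithStats(m.astype(np.uint8))
    for i in range(1,k):
        if st[i,4]<30: continue
        p=w[l==i];p=p[~np.isnan(p[:,0])]
        if len(p)==0: continue
        print(n,st[i],ce[i].round(1),np.percentile(p,[2,50,98],axis=0).round(3).tolist())
    hz=(w[...,2]>.03)&(w[...,2]<.08)&(w[...,0]>.3)&(w[...,0]<.55)&(w[...,1]>-.3)
    k,l,st,ce=cv2.connectedComponentsWithStats(hz.astype(np.uint8))
    for i in range(1,k):
        if st[i,4]>150:
            p=w[l==i];print("H",n,st[i],np.percentile(p,[2,50,98],axis=0).round(3).tolist())
E
```

```text
top [ 58  12  35  15 393] [75.1 19. ] [[0.971, 0.776, 0.071], [0.991, 0.818, 0.075], [1.01, 0.86, 0.078]]
top [75 36 46 10 64] [97.4 40.2] [[0.929, 0.706, 0.052], [0.941, 0.765, 0.057], [0.953, 0.822, 0.062]]
top [165  42  22  23 224] [176.8  54.2] [[0.863, 0.513, 0.084], [0.88, 0.533, 0.107], [0.915, 0.563, 0.111]]
top [126 114  23  22 239] [137.7 125.5] [[0.676, 0.612, -0.002], [0.699, 0.632, 0.089], [0.751, 0.693, 0.093]]
top [499 187   8   7  35] [503.  190.1] [[0.543, -0.373, -0.001], [0.548, -0.331, 0.05], [0.559, -0.322, 0.054]]
top [280 192  23  26 405] [290.5 204.3] [[0.472, 0.199, -0.002], [0.503, 0.233, 0.034], [0.535, 0.257, 0.065]]
H top [209 185  22  21 325] [[0.5, 0.398, 0.031], [0.523, 0.422, 0.035], [0.547, 0.449, 0.068]]
H top [280 194  22  21 331] [[0.479, 0.206, 0.031], [0.503, 0.234, 0.035], [0.528, 0.257, 0.069]]
H top [338 197  37  34 964] [[0.44, 0.017, 0.035], [0.481, 0.057, 0.041], [0.522, 0.101, 0.059]]
side [313 111  15  15 124] [318.4 119.3] [[0.675, 0.611, 0.066], [0.688, 0.62, 0.082], [0.709, 0.647, 0.093]]
side [240 209  29  31 621] [253.6 224.7] [[0.474, 0.206, -0.0], [0.501, 0.223, 0.034], [0.531, 0.245, 0.065]]
H side [212   7  54  14 577] [[0.305, 1.667, 0.031], [0.427, 1.681, 0.056], [0.545, 1.694, 0.079]]
H side [251 161  22  21 352] [[0.497, 0.397, 0.031], [0.521, 0.418, 0.046], [0.547, 0.431, 0.069]]
H side [242 209  25  23 434] [[0.477, 0.207, 0.031], [0.502, 0.226, 0.045], [0.529, 0.241, 0.069]]
H side [ 220  256   45   44 1406] [[0.439, 0.014, 0.033], [0.481, 0.057, 0.04], [0.52, 0.099, 0.058]]
H side [248 358  13  26 245] [[0.496, -0.171, 0.034], [0.505, -0.161, 0.064], [0.513, -0.143, 0.069]]
```

View pics/b.png

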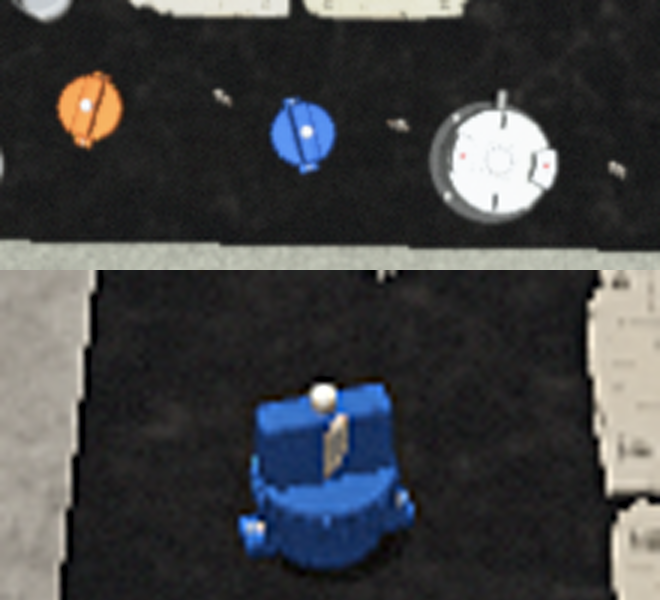

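Confirmed: the upper crop shows the blue stage with its wing along roughly +x. It stands between orange (left) and the grey holder (right), whose black gap lines run roughly along world x and whose red dots are at ±y. Both depth views agree on blue at about (0.503, 0.232), collar z 0.034, and holder at about (0.481, 0.057), seat z 0.040. Now I'll go there and look with the wrist camera.

```bash
python3 - <<'E'
from rig import env,jaws,solver,readout,capture,ticket
from h import *
import pickle
env.movep([0.30,-0.30,0.32],[180,0,-167])
print(readout.read_state()["joints"].round(1))
env.movep([0.44,0.06,0.28],[180,0,-170]);d1=capture("wrist")
env.movep([0.47,0.225,0.28],[180,0,-167]);d2=capture("wrist")
s=readout.read_state();print(s["joints"].round(1),s["time_s"],s["ft_force"])
pickle.dump([d1,d2],open("w.pkl","wb"))
cv2.imwrite("pics/c.png",cv2.resize(np.hstack([d1["image"],d2["image"]])[:,:,::-1],(800,300),interpolation=cv2.INTER_AREA))
E
```

```text
[ -52.3  -25.1  115.4   -0.    89.7 -155.2]
[ 19.5 -10.8 108.1  -0.   82.7 -83.4] 4.5917 [ 0.48340368 -0.80738167  0.57147578]
```

View pics/c.png

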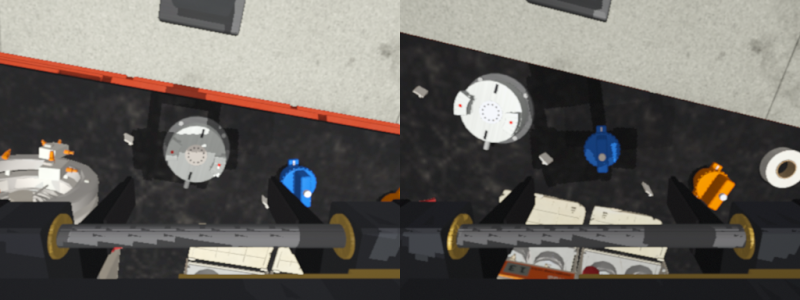

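The wrist views show the holder centred near (250,198) full-scale in the first, and the blue stage near (258,192) in the second, both unobstructed. I'll measure the axes from these.

```bash
python3 - <<'E'
from h import *
import pickle
d1,d2=pickle.load(open("w.pkl","rb"));top=pickle.load(open("a.pkl","rb"))
w=cloud(d2);m=colour(d2,100,125)
sel=m&(np.hypot(w[...,0]-.503,w[...,1]-.232)<.05)
def ax(p):
    (c,s,a)=cv2.minAreaRect((p[:,:2]*1000).astype(np.float32)); return np.round(c,1),np.round(s,1),round(a,1)
wt=w[sel&(w[...,2]>.055)];print("wing",len(wt),np.median(wt[:,2]),ax(wt))
def pca(p):
    q=p[:,:2]-p[:,:2].mean(0);v=np.linalg.svd(q,full_matrices=False)[2][0];return np.degrees(np.arctan2(v[1],v[0]))%180
print("pca",pca(wt))
co=w[sel&(w[...,2]>.028)&(w[...,2]<.04)];print("collar",np.median(co[:,2]),cv2.minEnclosingCircle((co[:,:2]*1000).astype(np.float32)))
lg=w[sel&(w[...,2]<.015)&(w[...,2]>.004)];print("lugs",len(lg),lg[:,:2].mean(0) if len(lg) else 0)
# nipple (white) : ray & depth
for n,d in(("w1",d1),("w2",d2),("top",top["top"]),("side",top["side"])):
    W=cloud(d);h=cv2.cvtColor(d["image"],cv2.COLOR_RGB2HSV)
    near=np.hypot(W[...,0]-.481,W[...,1]-.057)<.055
    red=near&colour(d,0,8,70,90)|near&colour(d,172,180,70,90)
    k,l,st,ce=cv2.connectedComponentsWithStats(red.astype(np.uint8))
    for i in range(1,k):
        if st[i,4]>=2:
            z=np.nanmedian(W[l==i][:,2]);print(n,"red",st[i,4],ce[i].round(1),round(z,4),ray_plane(d,ce[i],z).round(4))
    st_=near&(W[...,2]>.033)&(W[...,2]<.0475)
    dk=near&(W[...,2]>.036)&(W[...,2]<.046)&(h[...,2]<80)
    k,l,st,ce=cv2.connectedComponentsWithStats(dk.astype(np.uint8))
    for i in range(1,k):
        if st[i,4]>=4: print(n,"dark",st[i],ray_plane(d,ce[i],.04).round(4), "pca",pca(W[l==i]).round(1))
    seat=near&(abs(W[...,2]-.04)<.004)
    e=cv2.minEnclosingCircle((W[seat][:,:2]*1000).astype(np.float32));print(n,"seat",np.round(e[0],1),round(e[1],1),np.median(W[seat][:,2]))
    cl=W[near&(W[...,2]>.053)&(W[...,2]<.063)];a=cl[cl[:,1]>.057];b=cl[cl[:,1]<.057]
    print(n,"claws",[(len(x),x.mean(0).round(4)) for x in(a,b) if len(x)])
cv2.imwrite("pics/d.png",np.hstack([crop(d1,190,135,310,255,(400,400)),crop(d2,200,140,320,260,(400,400))]))
E
```

```text
wing 515 0.06242299209874473 (array([503. , 233.3]), array([51.3, 15.9]), 15.3)
pca 15.289604635125615
collar 0.03259166382515438 ((503.5265197753906, 233.39024353027344), 29.018590927124023)
lugs 72 [0.47497571 0.22607937]
w1 red 13 [219.6 194.4] 0.0559 [[0.4774 0.0218 0.0559]]
w1 red 11 [280.4 210.8] 0.0559 [[0.4851 0.0949 0.0559]]
w1 red 9 [143.4 320.2] 0.307 [[0.4578 0.0147 0.307 ]]
w1 dark [257 170   3   6  12] [[0.4484 0.062  0.04  ]] pca 169.0
w1 dark [241 221   4   8  12] [[0.5163 0.0543 0.04  ]] pca 172.0
w1 seat [481.   59.1] 45.9 0.038801693913446816
w1 claws [(362, array([0.4862, 0.0944, 0.0557])), (372, array([0.4751, 0.0235, 0.0557]))]
w2 red 13 [ 76.6 134.6] 0.0565 [[0.4769 0.0224 0.0565]]
w2 red 12 [141.5 156.5] 0.0562 [[0.4852 0.0947 0.0562]]
w2 dark [121 109   4   9  11] [[0.4453 0.0628 0.04  ]] pca 171.0
w2 dark [108 168   3   9   9] [[0.5163 0.0548 0.04  ]] pca 174.8
w2 seat [480.9  59.1] 46.1 0.03882707968692042
w2 claws [(417, array([0.4862, 0.095 , 0.0557])), (456, array([0.4749, 0.0242, 0.0557]))]
top seat [481.6  57.3] 46.2 0.040212990393424464
top claws [(77, array([0.4873, 0.0929, 0.0571])), (78, array([0.4758, 0.0224, 0.0573]))]
side red 4 [244.5 258.5] 0.0569 [[0.4847 0.0951 0.0569]]
side red 4 [239.  285.8] 0.0584 [[0.4756 0.0215 0.0584]]
side dark [222 276   6   2   6] [[0.4443 0.0624 0.04  ]] pca 161.6
side dark [257 279   6   1   6] [[0.5151 0.0544 0.04  ]] pca 2.4
side seat [479.2  58.2] 46.8 0.03996883185082305
side claws [(109, array([0.486 , 0.0931, 0.0565])), (126, array([0.4742, 0.0221, 0.0565]))]
```

View pics/d.png

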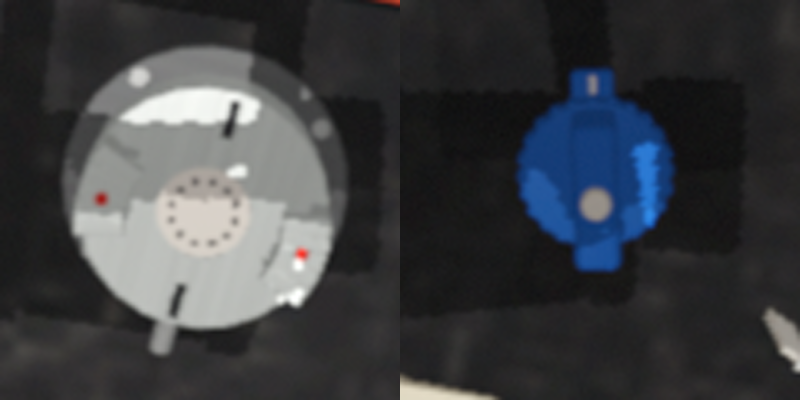

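Everything agrees. Blue is at (0.503, 0.233) with yaw 15.3° and wing top at 0.062–0.064. The holder is at (0.481, 0.0587), with gap axis yaw −6.2° from both the red dots and the black lines. Next is the pick and lift.

```bash
python3 - <<'E'
from rig import env,jaws,solver,readout,capture,ticket
from h import *
import pickle
yb=-164.7
env.movep([0.503,0.2333,0.13],[180,0,yb])
print(env.move_straight([0.503,0.2333,0.062],v=0.08,contact_N=8))
jaws.clamp(25)
s=readout.read_state();print(s["grip_width"],s["gripper_force"],s["tcp_pos"],s["tool_rot"])
env.move_straight([0.503,0.2333,0.165],v=0.12)
env.move_straight([0.481,0.0587,0.165],v=0.15,rot=[180,0,173.8])
s=readout.read_state();print(s["grip_width"],s["tcp_pos"],s["joints"].round(1),s["ft_force"],s["time_s"])
d={n:capture(n) for n in("side","wrist")};pickle.dump(d,open("e.pkl","wb"))
cv2.imwrite("pics/e.png",np.hstack([crop(d["side"],180,190,310,320,(390,390)),cv2.resize(d["wrist"]["image"][:,:,::-1],(400,300))[:300].repeat(1,0)[:300] if 0 else cv2.copyMakeBorder(cv2.resize(d["wrist"]["image"][:,:,::-1],(400,300)),0,90,0,0,0)]))
E
```

```text
False
0.016194442741304736 24.99196618795395 [0.50296007 0.23325157 0.06192156] [-1.79997038e+02 -5.96575014e-03 -1.64699946e+02]
0.01581756815558641 [0.48103415 0.05911829 0.16498962] [  0.6 -11.  119.5   0.   71.5 -83.2] [-0.6033042   1.08158652 -1.49611019] 9.8
```

View pics/e.png

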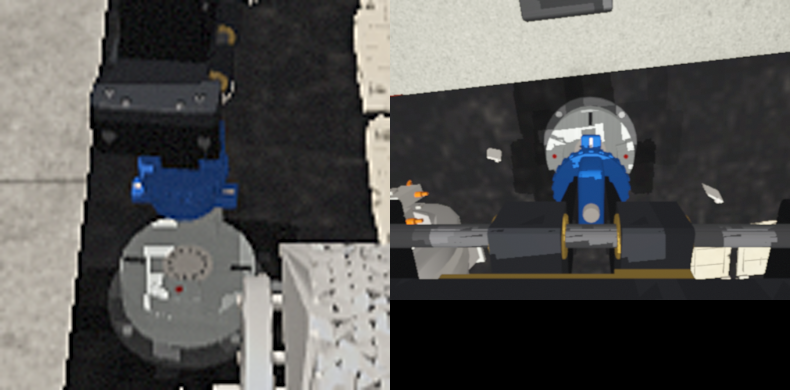

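The stage is held upright. In the wrist view the near lug (590,142 in the picture) lines up with the black gap line (590,118), and the red dots sit symmetrically on either side. I'll lower it onto the seat.

```bash
python3 - <<'E'
from rig import env,jaws,solver,readout,capture,ticket
from h import *
env.move_straight([0.481,0.0587,0.112],v=0.08)
f0=readout.read_state()
c=env.move_straight([0.481,0.0587,0.099],v=0.015,contact_N=6)
s=readout.read_state();print(c,s["tcp_pos"],f0["ft_force"],s["ft_force"],s["moment"],s["time_s"])
d=capture("side");cv2.imwrite("pics/f.png",crop(d,180,190,310,320,(500,500)))
E
```

```text
True [0.48099492 0.05859579 0.10183523] [ 0.84638294  0.79139207 -1.20762741] [ 0.30807064 -0.90748796  3.96213676] [ 0.09190857 -0.21571232 -0.00808651] 11.375
```

View pics/f.png

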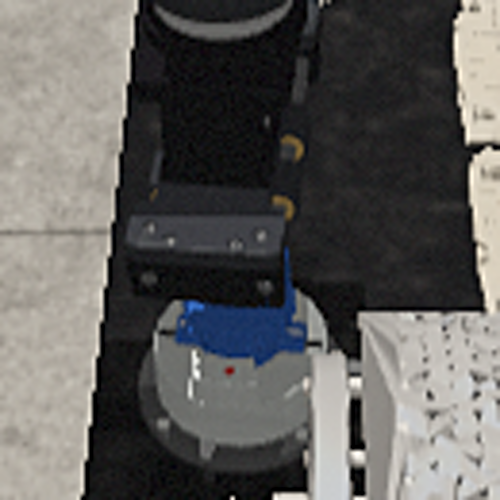

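Contact came at TCP z 0.1018 (expected 0.102), so the stage is flat on the seat with its lugs in the gaps. Next, the clockwise turn in steps, watching the moment.

```bash
python3 - <<'E'
from rig import env,jaws,solver,readout,capture,ticket
from h import *
for a in(15,30,45,60,75,85,90,91.5):
    env.movep([0.481,0.0587,0.1018],[180,0,173.8-a])
    s=readout.read_state();print(a,s["tool_rot"][2].round(1),s["ft_force"].round(1),s["moment"].round(2),s["grip_width"].round(4),round(s["time_s"],1))
    if abs(s["moment"][2])>1.5 or np.linalg.norm(s["ft_force"])>40: print("stop");break
d=capture("wrist");t=capture("top")
cv2.imwrite("pics/g.png",np.hstack([cv2.resize(d["image"][:,:,::-1],(440,330)),crop(t,320,180,395,255,(330,330))]))
E
```

```text
Traceback (most recent call last):
AttributeError: 'float' object has no attribute 'round'
```

```bash
python3 - <<'E'
from rig import env,jaws,solver,readout,capture,ticket
from h import *
for a in(15,30,45,60,75,85,90,91.5):
    env.movep([0.481,0.0587,0.1018],[180,0,173.8-a])
    s=readout.read_state();print(a,np.round(s["tool_rot"][2],1),np.round(s["ft_force"],1),np.round(s["moment"],2),round(float(s["grip_width"]),4),round(float(s["time_s"]),1))
    if abs(s["moment"][2])>1.5 or np.linalg.norm(s["ft_force"])>40: print("stop");break
d=capture("wrist");t=capture("top")
cv2.imwrite("pics/g.png",np.hstack([cv2.resize(d["image"][:,:,::-1],(440,330)),crop(t,320,180,395,255,(330,330))]))
E
```

```text
15 158.9 [-0.1  1.1  2.5] [ 0.18 -0.12  0.04] 0.0161 12.0
30 144.0 [ 0.  -0.1  1.3] [ 0.19 -0.14 -0.06] 0.016 12.4
45 129.1 [0.  0.  1.8] [ 0.11 -0.15 -0.1 ] 0.0155 12.8
60 114.1 [0.1 0.4 1.2] [ 0.08 -0.13 -0.03] 0.0158 13.1
75 99.1 [ 0.1 -0.9  1.3] [ 0.05 -0.19 -0.05] 0.0157 13.5
85 89.1 [-0.3  0.3  2.2] [ 0.03 -0.14  0.01] 0.0156 13.8
90 84.1 [-0.3  0.1  2. ] [ 0.02 -0.11 -0.  ] 0.0158 14.0
91.5 82.5 [ 0.4 -0.1  2. ] [ 0.04 -0.05 -0.03] 0.0158 14.3
```

View pics/g.png

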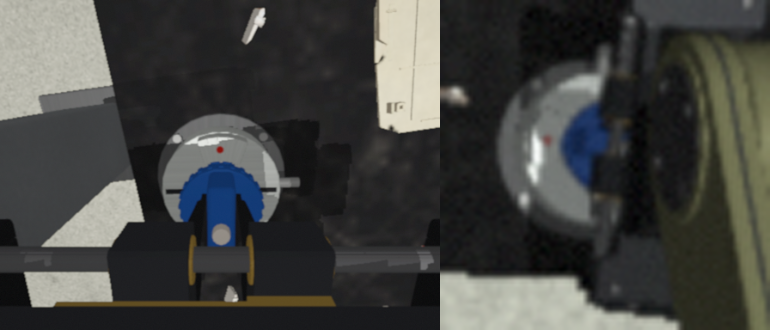

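The near claw's red dot (220,150) is in line with the wing and the lug is hidden beneath it. The turn met no resistance. I'll feel gently for the stop, then release, back off and check.

```bash
python3 - <<'E'
from rig import env,jaws,solver,readout,capture,ticket
from h import *
import pickle
for a in(92.2,92.9,93.6,94.3):
    env.movep([0.481,0.0587,0.1018],[180,0,173.8-a]);env.dwell(.1)
    s=readout.read_state();print(a,np.round(s["tool_rot"][2],2),np.round(s["moment"],2))
    if abs(s["moment"][2])>.3: break
jaws.ungrasp()
r=[180,0,173.8-a]
env.move_straight([0.481,0.0587,0.2],v=0.1)
env.movep([0.44,0.06,0.28],[180,0,-170]);d=capture("wrist")
env.movep([0.33,0.06,0.32],[180,0,-170])
t=capture("top");sd=capture("side")
w=cloud(d);m=colour(d,100,125)&(np.hypot(w[...,0]-.481,w[...,1]-.058)<.05)
p=w[m&(w[...,2]>.093)];print("wing",len(p),np.median(p[:,2]),cv2.minAreaRect((p[:,:2]*1000).astype(np.float32)))
c=w[m&(w[...,2]>.068)&(w[...,2]<.08)];print("collar z",np.median(c[:,2]))
wt=cloud(t);o=wt[colour(t,8,20)&(abs(wt[...,1]-.42)<.05)&(abs(wt[...,0]-.52)<.05)];print("orange",np.nanmedian(o,0))
print(readout.read_state()["time_s"],readout.read_state()["ft_force"])
cv2.imwrite("pics/h.png",np.hstack([crop(d,190,135,310,255,(390,390)),crop(sd,200,220,300,320,(390,390))]))
E
```

```text
92.2 81.61 [ 0.   -0.11 -0.03]
92.9 80.9 [ 0.07 -0.04 -0.05]
93.6 80.2 [ 0.09 -0.04 -0.01]
94.3 79.53 [0.16 0.03 0.37]
wing 686 0.10220706641807512 ((480.48382568359375, 59.050743103027344), (51.45796203613281, 16.15271759033203), 81.1491928100586)
collar z 0.07273546844298936
orange [0.52256965 0.42179473 0.03344228]
20.6083 [ 0.26521245 -0.96530148 -0.20964778]
```

View pics/h.png

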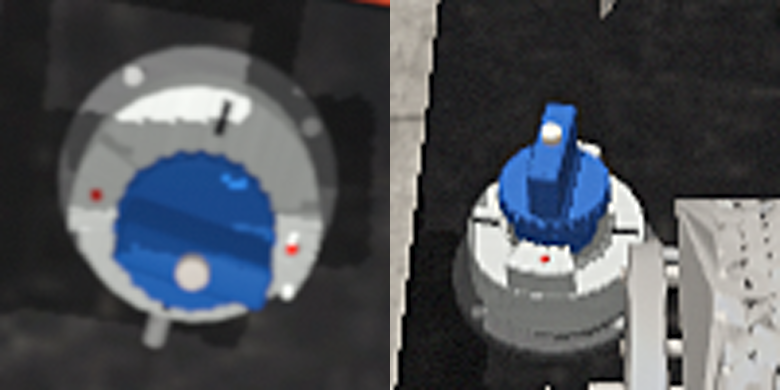

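The stage stands upright and centred. Its wing lies at 81° against a stop expected near 81°, pointing at the red dots (95,195) and (292,250), and its heights match being seated. Orange hasn't moved and the arm is clear, so I'm handing in.

```bash
python3 -c "
from rig import ticket
print(ticket.finish_job())"
```

```text
the job is handed in; nothing more can be done
None
```

The blue stage sits flat on the holder, turned a quarter turn clockwise until its lugs met the stop under the claws, and released; the orange stage was not moved, and I handed the job in at about 21 s.

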